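# Clamp a glued slate coaster in a cam press

## Task

The slate coaster lying in the small cam press has just been glued and has to be clamped, but the wing nut of the press was left too tight. Try the cam lever first: push it over gently, only until you feel the foot bite on the slate, and let it come back up. Then back off the wing nut (counter-clockwise) by so much that the lever will bite 35 degrees from its upright rest, and flip the lever fully down so that it locks, clamping the slate with about 35 N. Never press so hard that the slate cracks, let go of everything, and leave the coaster in its place and the other things on the worktop alone.

Things in the scene. Friction and masses are not known exactly. Their poses are not given: they have to be found in the camera images.
- press: Small cam press fixed to the worktop: dark wooden base 130 (x) x 225 (y) x 15 mm, steel column at y = -45 mm with cheeks up to 128 mm high, aluminium arm 30 mm wide along y from -62 to +88 mm, underside 75, top 99 mm above the worktop. Wing nut, spindle and foot at y = +60 mm. Origin at worktop height, z up; its yaw varies.
- bed: Cork bed on the base plate, 104 x 104 x 6 mm, centred under the foot; origin at the centre of its underside, 15 mm above the worktop; top at 21 mm. The slate's force on it is the clamping force plus the slate's weight of about 2 N.
- slate: Dark square slate coaster 97 x 97 x 7 mm, loose, 0.18 kg, lying on the bed, its top 28 mm above the worktop; origin at the centre of its underside. It cracks when pressed with more than 70 N.
- wing_nut (a joint): Nut angle (rad), grows clockwise seen from above, -6 to 3; clockwise lowers the foot 3 mm per rad, the nut itself stays at its height. Starts near 0. How high the foot stands at a reading differs each time: at the start 0.3 to 6.3 mm clear of the slate, lever up, to be found by feel with the lever. Friction 0.25 N m; stays where it is left, also clamped. Turn it only with the lever up.
- nut_grip (a point): Centre of the nut's wings, on its vertical axis, 137 mm above the worktop with the lever up. The wings are one flat steel bar 50 mm long (this point's x), 12 mm thick (y; grip across it), from 24 mm below to 10 mm above the point; under them a hub of 24 mm diameter and 12 mm height. Turns with the nut, z up.
- cam_lever (a joint): Lever angle: 0 = up at rest (80 deg above level, pointing to the press's -y), 1.5 = down on its stop. Arm, nut and foot sink 2.7, 5.3, 7.7, 9.7, 11.2, 12 mm at 0.2, 0.4, 0.6, 0.8, 1.0, 1.2 rad and on. About 0.5 N at the pad until the foot bites, then 20 N more per rad (foot spring and give of the press 8 N/mm). Springs back if left before 1.35 rad (dead centre), locked beyond.
- lever_pad (a point): Middle of the upper face of the lever's black grip, 55 mm out along the lever from the pivot and 10 mm above its line; push here, square to the lever. The grip is 22 mm wide, 37 to 77 mm from the pivot. Site axes: those of the press at reading 0, turned with the lever about x.
- lever_pivot (a point): Pivot of the lever, 118 mm above the worktop, over the column; its x axis is the hinge axis, closing is a right-handed turn about +x.
- spare_coaster: Another slate coaster, 97 x 97 x 7 mm, lying on the worktop to the left; bystander. Origin at the centre of its underside. Behind it stands a fixed wire wine rack, 0.64 m high, x 0.5 to 0.9, y 0.08 to 0.40: keep the whole arm clear of it, and draw the arm in before swinging past.
- cutter: Black horseshoe-shaped foil cutter 45 x 54 x 15 mm lying on the worktop; bystander. Origin at the centre of its underside.
- bottle_stopper: Steel bottle stopper, 34 mm diameter, 60 mm tall, standing on the worktop to the right; bystander. Origin at the centre of its underside.

How it is judged (in metres and radians):
On the way, in this order (a step that is already met when the one before it is completed fails the run):
1. the lever, pushed only part of the way over, has made the foot bite on the slate (contact force between slate and bed above 6 N and value of joint cam_lever between 0.01 and 0.8 rad), for 0.05 s.
2. the lever is back up and the foot clear of the slate (contact force between slate and bed below 3.5 N and value of joint cam_lever below 0.1 rad), for 0.1 s.
3. the lever has been flipped fully down (value of joint cam_lever above 1.44 rad), for 0.2 s.
At the end, for the whole second after the job is handed in: The cam lever is fully down (reading over 1.44 rad), the slate is pressed on the bed with 28 to 47 N, lies at rest within 15 mm of the bed's centre (value of joint cam_lever above 1.44 rad and contact force between slate and bed between 28 and 47 N and horizontal distance between slate and bed below 0.015 m and linear speed of slate below 0.01 m/s); the robot touches nothing.
It fails at once if the slate is cracked: pressed on the bed with more than 72 N (contact force between slate and bed above 72 N).
It fails at once if a bystander (spare coaster, foil cutter, bottle stopper) is moved by more than 20 mm (distance of any of spare_coaster, cutter, bottle_stopper from where it was at the start of the episode above 0.02 m).
It also fails if it takes over 72 s, if anything falls off the work surface, if the arm or the gripper's body presses on something with over 40 N, if the wrist force passes 120 N, or if a joint passes its speed limit or range.

## Robot

A 6-joint arm with a two-finger parallel gripper is mounted at the origin on a cart in front of the work surface, level with it; the furniture and walls round the work are solid. World frame = base frame: x ahead of the robot, y to its left, z up, the work surface at z = 0. Lengths are in mm, angles in rad, forces in N, time in s.
With the tool pointing down it reaches from about 300 to 775 mm from the base axis. Payload 14.6 kg.
Tool frame: the origin (TCP) lies on the mounting face of the last link; the fingertips stand 199 mm ahead of it and the grasp point (between the pads) lies 180 mm ahead of it; z points along the fingers, y is the line along which they close (so a half turn about z gives the same grasp; the last joint's range is limited). The gripper opens to 94 mm and grips with 3 to 60 N. Pads are 16 mm wide; open, the fingers measure 119 mm over their backs; the gripper's body (75 mm by 177 mm) begins 78 mm behind the grasp point.
Start: joints at [-1.218, 0.3, 1.521, -0, 1.321, -0.067], TCP at [224.16, -502.238, 404.646] pointing down, gripper open.
Joint ranges: [-3.03, 3.03], [-0.79, 2.21], [0.23, 2.52], [-1.04, 4.18], [0, 3.07], [-2.55, 2.55]. Speed limits (rad/s): [2.22, 2.22, 2.57, 3.14, 3.14, 3.14].

## Interface

Orientations are given as a unit quaternion [w, x, y, z].
In Python, from cell import robot, optics gives the robot as it stands. Calls block until the motion is done:
- robot.reach(position, orientation): joint-space move of the TCP to a pose.
- robot.line_to(position, rot=None, feed=150): straight line of the TCP; rot=None keeps the orientation; feed is the mean speed in mm/s.
- robot.move_joints(angles): joint-space move.
- robot.gripper_to(opening, squeeze=None): opening from 0.0 (shut) to 1.0 (fully open); squeeze is the grip in N (None keeps the last); returns when the fingers have stopped.
- robot.hold(seconds).
- robot.ik(position, orientation): joint angles nearest the present ones, or None.
- robot.read_state(): the state.
- optics.read_camera(name): name is "side" or "top"; returns a dict with "pixels" (480x640x3 uint8, red, green, blue), "fx", "fy", "cx", "cy" (pixels), "R" (3x3) and "t" (3): a world point X has camera coordinates R X + t. Camera axes: x right, y down, z forward; pixel columns grow to the right and rows downward; lengths in mm; the calibration is good to about 2 mm. A picture is of the moment at which its call begins. There is no depth.
A pose or a line that the arm cannot do raises robot.MotionError and nothing moves.
- robot.sign_off(): hands the job in; it is judged then, once.
The state is a dict: "clock": time; "joints": joint angles; "qvel": joint speeds; "joint_efforts": joint torques, N m; "eef_pos": TCP position; "ee_rot": TCP orientation; "ft_force": force on the tool from outside, world axes, zero at the start; "moment": the same for the moment, N m; "opening": opening from 0.0 (shut) to 1.0 (fully open); "grip_force": force on a finger pad.
Only numpy, scipy, OpenCV 4.12 (cv2) and the standard library are available. Lean on these libraries where they do the work, as an engineer would, in place of code of your own. Each camera call takes 0.05 s, during which the arm holds its last target. There are 200 camera calls.

## Working session

There is one attempt and no reset: what is moved stays moved. The work goes in short steps, each a Python script; the robot and the scene stay as the last script left them, time stands still between calls to the robot, and variables do not carry over. Pictures are saved under pics/ and viewed, at most 10 in all, crops included, and the job is handed in when it is done.

```bash
ls; mkdir -p pics
python3 - <<'E'
from cell import robot, optics
import cv2
for n in("top","side"):
    c=optics.read_camera(n); cv2.imwrite(f"pics/{n}0.png",c["pixels"][:,:,::-1])
    print(n,c["fx"],c["fy"],c["cx"],c["cy"],c["R"],c["t"])
print(robot.read_state())
E
```

```text
pics
top 482.1539164203754 482.1539164203754 310.0850240041467 231.44539989902216 [[ 0.00470301 -0.99996407 -0.00705208]
 [-0.98556888 -0.00344177 -0.16923988]
 [ 0.16920953  0.00774624 -0.98554966]] [-100.88734358  503.47939657 1031.90005892]
side 592.5672849906774 592.5672849906774 318.8791725069707 243.32098593790923 [[ 0.85218662 -0.52323078 -0.00274129]
 [-0.26084135 -0.42027931 -0.86909556]
 [ 0.45358544  0.74134665 -0.49463662]] [-479.30204532  190.79494764 1150.91758379]
{'clock': 0.1, 'joints': array([-1.21759798e+00,  3.00405283e-01,  1.52152079e+00, -6.04656505e-06,
        1.32071051e+00, -6.66016777e-02]), 'qvel': array([-0.00061683, -0.00106911, -0.00116009, -0.00056626, -0.00121881,
       -0.00110698]), 'joint_efforts': array([-4.18286054e-04, -5.32650733e+01, -3.53285694e+01,  7.08905957e-02,
        2.34738778e-02, -6.66211849e-05]), 'eef_pos': array([ 224.15277533, -502.21529083,  404.1478324 ]), 'ee_rot': array([-5.16193789e-04,  9.78051464e-01,  2.08362811e-01, -7.74393826e-05]), 'ft_force': array([0.51459118, 0.77362496, 0.1465991 ]), 'moment': array([ 0.01573178, -0.05043896, -0.02627292]), 'grip_force': 0.0, 'opening': 0.9977702636620815}
```

View pics/top0.png

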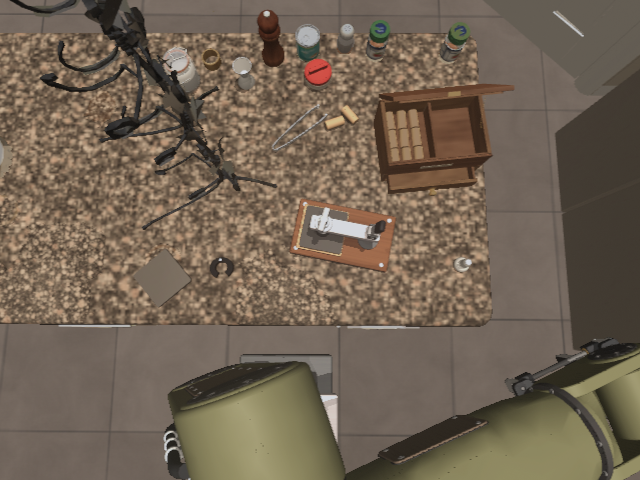

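View pics/side0.png

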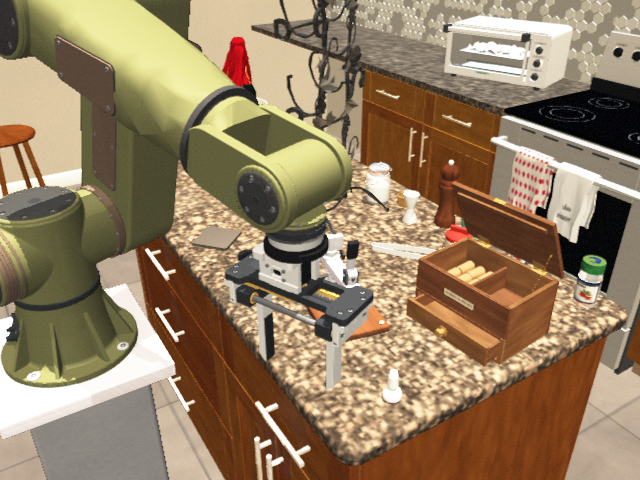

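The top view shows the press with its base spanning about (291–396, 199–270), the nut near (322,222) and the lever near (377,230). The spare coaster is at (161,278), the cutter at (222,267) and the stopper at (463,264). In the side view the gripper hides the press.

```bash
cat > h.py <<'E'
import numpy as np, cv2
from cell import robot, optics
from scipy.spatial.transform import Rotation as Rn
def cast(c,uv,z):
    uv=np.atleast_2d(uv).astype(float); R,t=np.array(c["R"]),np.array(c["t"])
    d=np.c_[(uv[:,0]-c["cx"])/c["fx"],(uv[:,1]-c["cy"])/c["fy"],np.ones(len(uv))]@R
    o=-R.T@t; return o+d*((z-o[2])/d[:,2])[:,None]
def proj(c,X):
    p=np.atleast_2d(X)@np.array(c["R"]).T+np.array(c["t"]); return np.c_[c["fx"]*p[:,0]/p[:,2]+c["cx"],c["fy"]*p[:,1]/p[:,2]+c["cy"]]
E
python3 - <<'E'
from h import *
c=optics.read_camera("top"); im=c["pixels"]
hsv=cv2.cvtColor(im,cv2.COLOR_RGB2HSV)
print(hsv[262,340],hsv[210,385],hsv[245,325])
roi=np.zeros((480,640),np.uint8); roi[192:280,280:405]=1
h,s,v=[hsv[...,i].astype(int) for i in range(3)]
m=((h<14)&(s>120)&(v>60)&(roi>0)).astype(np.uint8)
m=cv2.morphologyEx(m,cv2.MORPH_OPEN,np.ones((3,3)))
cs,_=cv2.findContours(m,cv2.RETR_EXTERNAL,cv2.CHAIN_APPROX_NONE)
k=max(cs,key=cv2.contourArea)
w=cast(c,cv2.convexHull(k)[:,0],15)[:,:2].astype(np.float32)
r=cv2.minAreaRect(w); print(r, cv2.boxPoints(r))
cv2.imwrite("pics/crop1.png",cv2.resize(im[190:280,280:405,::-1],None,fx=6,fy=6,interpolation=cv2.INTER_CUBIC))
E
```

```text
[ 10 125 104] [ 15  75 153] [ 15  44 116]
((454.7425842285156, -186.7295379638672), (111.26908111572266, 250.7048797607422), 16.775453567504883) [[ 365.29626   -82.76903 ]
 [ 437.6551   -322.80472 ]
 [ 544.1889   -290.69006 ]
 [ 471.83008   -50.654358]]
```

View pics/crop1.png

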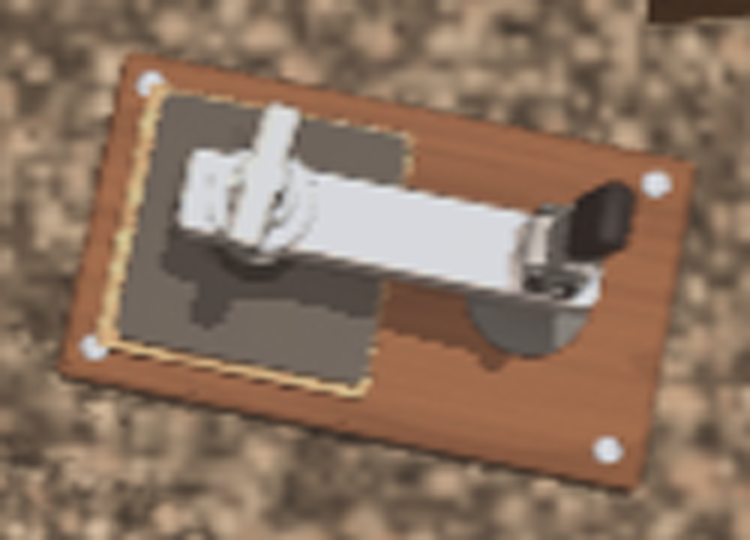

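The crop shows the base corners at crop pixels (129,55), (692,163), (632,488) and (62,372). The nut bar runs from (283,108) to about (252,240), roughly along press x, and the black grip is at (602,220).

Run:
```python
from h import *
c=optics.read_camera("top")
f=lambda p:np.array(p)/6.+[280,190]-0.4
k=cast(c,f([(129,55),(692,163),(632,488),(62,372)]),15)[:,:2]
print(k.round(1),[np.linalg.norm(k[i]-k[(i+1)%4]).round(1) for i in range(4)])
# +y press: from right edge to left edge ; +x press: away (robot-> far) ?
y=(k[0]+k[3]-k[1]-k[2]); yaw=np.arctan2(-y[0],y[1]); 
x=(k[0]+k[1]-k[2]-k[3]); yaw2=np.arctan2(x[1],x[0])
o=k.mean(0); print(o,yaw,yaw2)
n=cast(c,f([(283,108),(252,240)]),147)[:,:2]; d=n[0]-n[1]
print("bar",n,np.linalg.norm(d),np.arctan2(d[1],d[0]))
R=np.array([[np.cos(yaw),-np.sin(yaw)],[np.sin(yaw),np.cos(yaw)]])
print("nut from base",o+R@[0,60],"n mean",n.mean(0),"pivot",o+R@[0,-45])
for nm,p,z in(("arm end L",[(183,228)],99),("grip top",[(615,192)],180),("stop",[((463-280)*6,(264-190)*6)],30),("cut",[((222-280)*6,(267-190)*6)],10)): print(nm,cast(c,f(p),z))
P=proj(c,np.r_[o+R@[0,60],147]); print((P-[280,190])*6)
s=robot.read_state(); r=Rn.from_quat(s["ee_rot"],scalar_first=True); print(r.as_matrix().round(3))
```

```text
[[ 585.3  -77.5]
 [ 543.5 -293.2]
 [ 419.  -267.6]
 [ 462.   -53.1]] [np.float64(219.8), np.float64(127.1), np.float64(218.8), np.float64(125.6)]
[ 502.43616471 -172.83698232] -0.19462777699102607 -0.19915422756038442
bar [[ 535.07671512 -133.19854942]
 [ 489.80061339 -122.76574145]] 46.46255340918871 -0.22647330276741046
nut from base [ 514.04024589 -113.96979876] n mean [ 512.43866426 -127.98214544] pivot [ 493.73310382 -216.98736999]
arm end L [[502.44069463 -99.25771762  99.        ]]
grip top [[ 500.19894976 -239.80623043  180.        ]]
stop [[ 434.65982323 -438.31958283   30.        ]]
cut [[427.75487251 102.05175872  10.        ]]
[[223.4949787  166.53711279]]
[[ 0.913  0.408 -0.   ]
 [ 0.408 -0.913  0.001]
 [ 0.    -0.001 -1.   ]]
```

Run:
```python
from h import *
c=optics.read_camera("top")
f=lambda p:np.array(p)/6.+[280,190]-0.4
k=cast(c,f([(153,87),(412,135),(365,396),(103,345)]),21)[:,:2]
print(k,[np.linalg.norm(k[i]-k[(i+1)%4]).round(1) for i in range(4)],k.mean(0))
yaw=-.197;R=np.array([[np.cos(yaw),-np.sin(yaw)],[np.sin(yaw),np.cos(yaw)]])
a=cast(c,f([(183,228),(195,150)]),99)[:,:2]; print(a,a.mean(0)-R@[0,28])
b=k.mean(0); X=lambda p,z:np.r_[b+R@(np.array(p)-[0,60]),z]
print("pivot",X([0,-45],118))
print(((proj(c,[X([25,60],147),X([-25,60],147),X([15,88],99),X([-15,88],99), X([0,-45-77*np.cos(1.396)],118+77*np.sin(1.396))])-[280,190]+.4)*6).round())
```

```text
[[ 571.26300083  -86.904549  ]
 [ 552.81031931 -185.81266831]
 [ 452.60242304 -167.30014656]
 [ 471.5617194   -68.69866236]] [np.float64(100.6), np.float64(101.9), np.float64(100.4), np.float64(101.3)] [ 512.05936565 -127.17900656]
[[ 502.44069463  -99.25771762]
 [ 530.4875856  -103.37078242]] [ 510.98374935 -128.77267891]
pivot [ 491.50790029 -230.1481149   118.        ]
[[280. 104.]
 [251. 247.]
 [193. 145.]
 [176. 227.]
 [633. 219.]]
```

The bed centre, the bar midpoint and the arm end agree: the nut axis is at (512,-127.7), yaw is about -0.19 and the pivot is at about (492,-230). Next I'll push the lever with closed vertical fingers, with the tip edge following the pad's arc.

```bash
cat >> h.py <<'E'
YAW=-0.19; Y=np.array([-np.sin(YAW),np.cos(YAW),0]); X=np.array([np.cos(YAW),np.sin(YAW),0]); Z=np.array([0,0,1.])
NUT=np.array([512,-127.7,137.]); PIV=np.r_[(NUT-105*Y)[:2],118]
def down(yv):  # tool pointing down, closing along yv
    return Rn.from_matrix(np.c_[np.cross(yv,-Z),yv,-Z]).as_quat(scalar_first=True)
def nrm(th): a=np.radians(80)-th; return np.sin(a)*Y+np.cos(a)*Z
def push(th,gap=0.): # TCP with the fingers' lower -y edge at the pad, gap mm off it
    a=np.radians(80)-th; u=-np.cos(a)*Y+np.sin(a)*Z
    return PIV+55*u+(10+gap)*nrm(th)+8*Y+199*Z
def force(n=6):
    f=[]
    for _ in range(n): robot.hold(0.02); f.append(robot.read_state()["ft_force"])
    return np.mean(f,0)
E
python3 - <<'E'
from h import *
for s in(1,-1):
    q=robot.ik(push(0,20),down(s*X)); print("push",s,q)
    for a in(0,.5,1,1.5,2,2.5,3):
        r=Rn.from_rotvec([0,0,a]); q=robot.ik(NUT+180*Z,down(s*r.apply(Y))); print(a, None if q is None else np.round(q,2))
E
```

```text
push 1 [-4.56159216e-01  2.96664397e-01  1.59284198e+00 -4.44089210e-16
  1.25208628e+00 -2.66159216e-01]
0 [-0.31  0.34  1.68 -0.    1.12 -1.69]
0.5 [-0.31  0.34  1.68 -0.    1.12 -2.19]
1 None
1.5 None
2 None
2.5 [-0.31  0.34  1.68 -0.    1.12  2.09]
3 [-0.31  0.34  1.68 -0.    1.12  1.59]
push -1 None
0 [-0.31  0.34  1.68 -0.    1.12  1.45]
0.5 [-0.31  0.34  1.68 -0.    1.12  0.95]
1 [-0.31  0.34  1.68 -0.    1.12  0.45]
1.5 [-0.31  0.34  1.68 -0.    1.12 -0.05]
2 [-0.31  0.34  1.68 -0.    1.12 -0.55]
2.5 [-0.31  0.34  1.68 -0.    1.12 -1.05]
3 [-0.31  0.34  1.68 -0.    1.12 -1.55]
```

```bash
cat > trial.py <<'E'
from h import *
import json
def trial(fmax=4.0,thmax=0.75,step=0.025,g0=8):
    robot.line_to(push(0,g0),feed=80); robot.hold(.3); F0=force(10); out=[]
    for g in np.arange(g0-2,-0.1,-2): # close in
        robot.line_to(push(0,g),feed=40); f=(force(4)-F0)@nrm(0); print("gap",g,round(f,2))
    for th in np.arange(step,thmax,step):
        robot.line_to(push(th),feed=40); f=(force(5)-F0)@nrm(th)
        e=robot.read_state()["eef_pos"]-push(th); out.append((th,f,e@nrm(th)))
        if f>fmax: break
    for o in out: print(np.round(o,3))
    return out
E
python3 - <<'E'
from trial import *
robot.gripper_to(0.0,20)
q=down(X); p=push(0,8)
robot.reach(np.r_[p[:2],450],q)
s=robot.read_state(); print(s["clock"],s["opening"])
robot.line_to(p,feed=200)
c=optics.read_camera("side"); P=proj(c,PIV+50*Z)[0].astype(int); x,y=P
cv2.imwrite("pics/side1.png",cv2.resize(c["pixels"][max(y-110,0):y+90,max(x-130,0):x+130,::-1],None,fx=3,fy=3))
print(P,[force(1).round(2) for _ in range(5)],robot.read_state()["clock"])
E
```

```text
3.1417 0.004225704040340092
[350 250] [array([-0.18, -0.54,  0.03]), array([ 0.18, -0.18, -0.28]), array([ 0.2 ,  0.2 , -0.15]), array([ 0.1 , -0.41,  0.17]), array([ 0.98, -0.2 ,  0.97])] 3.8
```

View pics/side1.png

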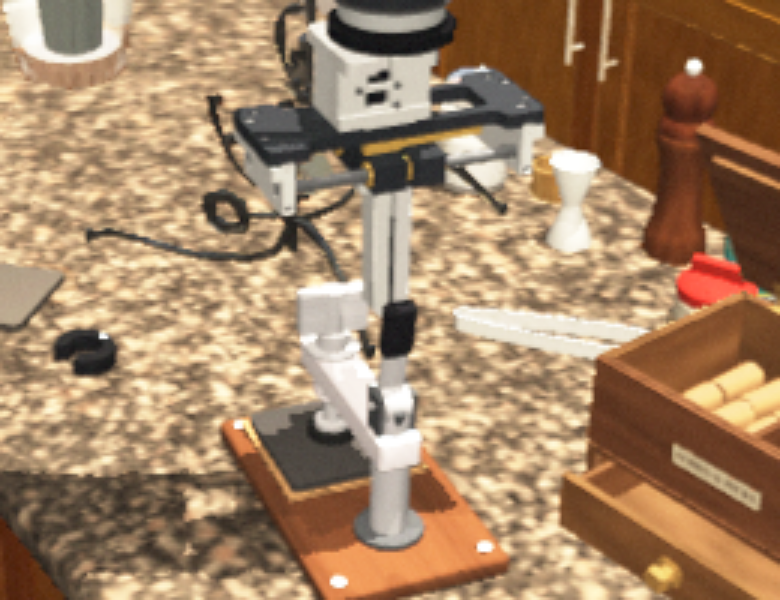

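The side view shows the closed fingers just behind the black grip (crop 388,300 against grip 398,330), with everything clear. The press sits as expected.

```bash
sed -i 's/force(4)/force(8)/;s/force(5)/force(10)/' trial.py
python3 - <<'E'
from trial import *
o=trial(fmax=4.0,thmax=0.76,step=0.04)
json.dump(o,open("t1.json","w"))
print(robot.read_state()["clock"])
E
```

```text
gap 6.0 -0.01
gap 4.0 0.29
gap 2.0 1.4
gap 0.0 1.15
[ 0.04   1.048 -0.043]
[0.08  1.939 0.021]
[0.12  3.327 0.036]
[0.16  4.083 0.062]
7.7167
```

Run:
```python
from trial import *
F=[]
def rec(th,g):
    robot.line_to(push(th,g),feed=40); robot.hold(.05); F.append((th,g,force(18),nrm(th)))
for th in(.2,.24,.22,.18,.15,.12,.09,.06,.03): rec(th,0)
for g in(0,1,2,3,4,5,6): rec(0,g)
robot.line_to(push(0,12),feed=80); robot.hold(.2); F0=force(25)
for th,g,f,n in F: print(th,g,"eff",round(th-g/55,3),round((f-F0)@n,2))
print(robot.read_state()["clock"])
```

```text
0.2 0 eff 0.2 4.72
0.24 0 eff 0.24 5.66
0.22 0 eff 0.22 6.34
0.18 0 eff 0.18 6.57
0.15 0 eff 0.15 5.72
0.12 0 eff 0.12 5.2
0.09 0 eff 0.09 4.75
0.06 0 eff 0.06 3.22
0.03 0 eff 0.03 2.79
0 0 eff 0.0 1.82
0 1 eff -0.018 1.41
0 2 eff -0.036 1.49
0 3 eff -0.055 -0.16
0 4 eff -0.073 -0.31
0 5 eff -0.091 -0.01
0 6 eff -0.109 -0.26
18.1833
```

```bash
cat > nut.py <<'E'
from h import *
def turn(a0,da,q0=-0.02):
    """grip the nut at angle a0 CCW from the press, turn CCW by da, let go, rise"""
    T=NUT+180*Z
    o=lambda a: down(Rn.from_rotvec([0,0,a]).apply(-Y))
    robot.reach(T+140*Z,o(a0)); robot.gripper_to(0.6,60)
    robot.line_to(T,feed=200); robot.gripper_to(0.0,60)
    s=robot.read_state(); print("grip",s["opening"]*94,s["grip_force"],s["ft_force"].round(1))
    for a in np.linspace(a0,a0+da,max(2,int(abs(da)/0.4)+2))[1:]: robot.reach(T,o(a))
    robot.hold(.2); s=robot.read_state(); print("turned",s["opening"]*94,s["moment"].round(2),s["ft_force"].round(1),s["joints"][5])
    robot.gripper_to(0.6); robot.line_to(T+140*Z,feed=200)
E
python3 - <<'E'
from nut import *
p=robot.read_state()["eef_pos"]; robot.line_to(np.r_[p[:2],457],feed=200)
turn(-0.02,2.34)
robot.move_joints(np.r_[-1.0,robot.read_state()["joints"][1:]])
c=optics.read_camera("top"); im=c["pixels"]
cv2.imwrite("pics/crop2.png",cv2.resize(im[190:280,280:405,::-1],None,fx=6,fy=6,interpolation=cv2.INTER_CUBIC))
print(robot.read_state()["clock"])
E
```

```text
grip 11.556735456571793 59.1722309589386 [0.4 7.  2. ]
turned 11.454459319116046 [ 0.1  -3.29  0.26] [15.7 -0.4 -7.4] -0.8682601592260931
28.8917
```

View pics/crop2.png

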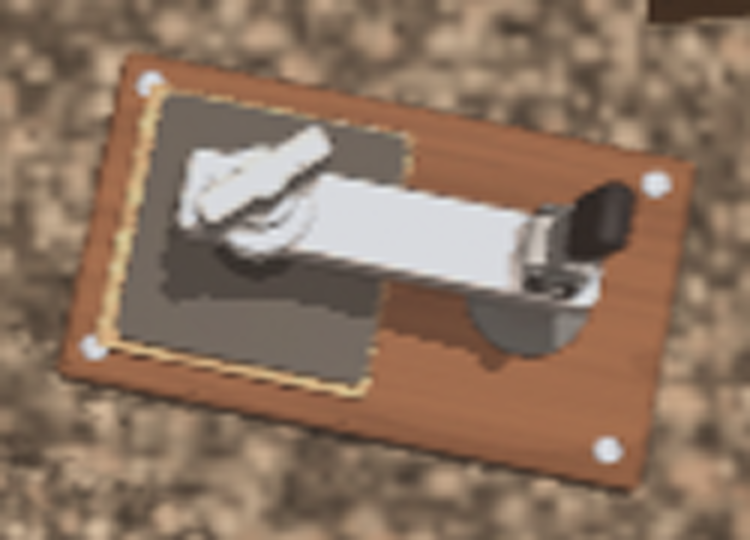

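The crop shows the wings now running from (205,212) to (325,138), which is about 135° (2.35 rad) counter-clockwise from before, so the nut turned as commanded. Next I'll feel the lever again, computing torque about the pivot, and stop part-way.

Run:
```python
from h import *
robot.gripper_to(0.0,20)
p=push(0,12); robot.reach(np.r_[p[:2],450],down(X)); robot.line_to(p,feed=250); robot.hold(.2); F0=force(15)
def rec(th):
    robot.line_to(push(th),feed=60); robot.hold(.05); f=force(14)-F0; n=nrm(th); u=np.cross(X,n)
    # r = 55u+10n, u x n ; torque about +X of the lever (closing) = reaction of f
    u=-np.cos(np.radians(80)-th)*Y+np.sin(np.radians(80)-th)*Z
    t=-np.cross(55*u+10*n,f)@X; print(round(th,3),"tau/55",round(t/55,2),"Fn",round(f@n,2),"Fu",round(f@u,2))
    return t/55
for th in(.15,.3,.42,.48,.54,.6,.66,.72,.78,.84):
    if rec(th)>9: break
for th in (.72,.6,.48): rec(th)
print(robot.read_state()["clock"])
```

```text
0.15 tau/55 0.83 Fn 0.82 Fu -0.04
0.3 tau/55 0.84 Fn 0.79 Fu -0.3
0.42 tau/55 1.38 Fn 1.31 Fu -0.42
0.48 tau/55 0.37 Fn 0.33 Fu -0.25
0.54 tau/55 0.29 Fn 0.27 Fu -0.12
0.6 tau/55 0.1 Fn 0.02 Fu -0.41
0.66 tau/55 0.95 Fn 0.86 Fu -0.45
0.72 tau/55 1.68 Fn 1.49 Fu -1.07
0.78 tau/55 2.05 Fn 1.82 Fu -1.27
0.84 tau/55 2.5 Fn 2.22 Fu -1.54
0.72 tau/55 4.23 Fn 4.28 Fu 0.31
0.6 tau/55 2.95 Fn 2.95 Fu 0.04
0.48 tau/55 1.27 Fn 1.22 Fu -0.29
39.0667
```

Forces agree with a bite at about 0.60 rad (2.9 N predicted, 2.95 N average measured at 0.77 rad), so no nut correction is needed. Now I'll flip the lever fully down.

Run:
```python
from h import *
F0=None
for th in np.r_[np.arange(.6,1.31,.1),np.arange(1.33,1.56,.02)]:
    robot.line_to(push(th),feed=60); f=force(4)@nrm(th); print(round(th,3),round(f,2))
    if f>12 : break
robot.hold(.4)
p=robot.read_state()["eef_pos"]; robot.line_to(p+60*Z,feed=100); robot.line_to(np.r_[p[:2],470],feed=250)
robot.move_joints(np.r_[-1.0,robot.read_state()["joints"][1:]])
c=optics.read_camera("side"); x,y=proj(c,PIV)[0].astype(int)
cv2.imwrite("pics/side2.png",cv2.resize(c["pixels"][y-100:y+80,x-110:x+110,::-1],None,fx=3,fy=3))
print(robot.read_state()["clock"],robot.read_state()["ft_force"])
```

```text
0.6 1.08
0.7 1.7
0.8 2.61
0.9 2.41
1.0 1.95
1.1 0.97
1.2 -0.35
1.3 0.55
1.33 0.07
1.35 -0.25
1.37 0.14
1.39 0.25
1.41 -0.26
1.43 -0.09
1.45 0.4
1.47 4.11
1.49 13.18
47.075 [ 0.69511032  0.21601712 -0.08460437]
```

View pics/side2.png

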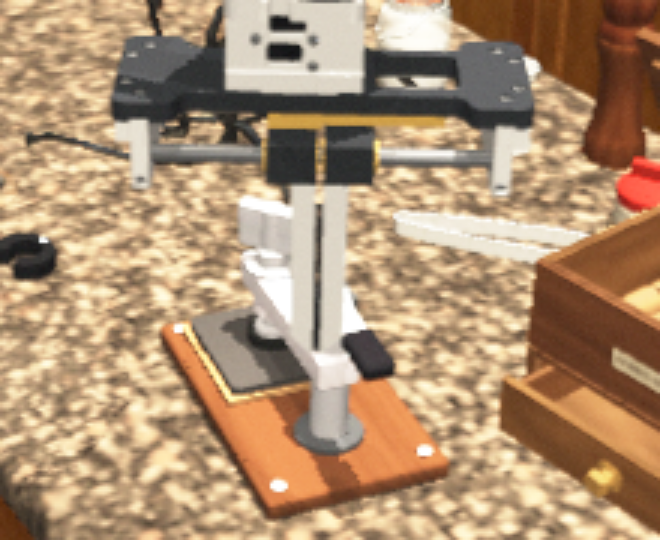

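The side view shows the lever's black grip level at (367,352), locked on its stop. The slate is in place on the bed and the gripper is raised clear. Force bounds put the clamp at about 31–39 N, so I'll hand in.

```bash
python3 -c "
from cell import robot
robot.hold(.3); print(robot.sign_off())"
```

```text
the job is handed in; nothing more can be done
None
```

I handed the job in after about 47.5 s: the wing nut is backed off 2.35 rad and the lever is locked down, clamping the slate with an estimated 31–39 N (inferred by feel, not measured directly); the robot is clear, and no result was returned.

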